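Set the glaze sprayer's air regulator and lock it

TASK

Turn the black paddle knob of the blue air regulator clockwise until its white pointer stands in the green band, then fetch the yellow lock with the red grip from its parking stand and slide it over the knob along the yellow track lines, fully home, so that the knob cannot be turned. The red grip can be taken only by its two ends in the stand and only by its two sides once home, so set the lock down in front of the knob and take it again. Leave the knob in the band, and do not disturb the pots and paint jars.

Things in the scene. Friction and masses are not known exactly. Their poses are not given: they have to be found in the camera images.
- unit: Fixed blue regulator box, 232 (x) x 110 (y) x 30 mm high; its flat top (the deck) is 30 mm above the table and reaches from x = -134 to +98 mm. Origin: on the table exactly below the knob's axis. Its +x axis is the direction in which the lock slides home. The green band on the white dial lies on the +x side of the knob, radius 24 to 41 mm, 0.2 rad either side of x.
- track (a point): Middle of the free part of the deck between two yellow lines 54 mm apart, 85 mm before the knob's axis (unit x = -85 mm), on the deck's surface: the lock can be set down about here. Axes as the unit's.
- gauge (a point): Centre of the top face of the fixed round black gauge on the deck, 84 mm above the table, 68 mm beyond the knob's axis on the unit's +x axis; radius 24 mm, so its near side is 44 mm from the knob's axis. Open the fingers only to about 40 mm when taking the knob.
- knob (a joint): Angle of the paddle knob, rad, 0 to 2.6, growing clockwise seen from above; stays where it is left. At value v the white pointer points (1.6 - v) rad anticlockwise from the unit's +x axis. At 1.6 it is in the middle of the green band and the paddle lies along the unit's x axis; the band is 1.4 to 1.8. Starts at 0.15 to 0.95.
- knob_grip (a point): Point on the knob's vertical axis, 24 mm above the deck (54 mm above the table), where to grip the paddle: 40 mm long, 12 mm thick, round ends, from the deck to 27 mm above it. The point's x axis is along the paddle to the pointer end.
- lock: Loose yellow lock, about 160 g: a tunnel with side walls, roof and back wall, mouth at its +x end. From x = -28 (back) to +40 mm (mouth), 36 mm wide at the foot, 28 above, 66 mm high in all, on white nylon runners. Origin: on its underside, at the point that comes over the knob's axis when home; then it is at the unit's (0, 0, 30) mm and its x axis points along the unit's +x.
- lock_mouth (a point): Middle of the lock's mouth opening at its lower edge, lock (40, 0, 0) mm. The tunnel is 18 mm wide (flaring at the mouth) and 31 mm high inside; its back wall's inner face is at lock x = -21 mm and stops against the paddle's end, so the lock can only go on horizontally.
- lock_grip (a point): Centre of the red grip block on the lock's roof, at lock (15, 0, 54) mm. The block is 50 mm long (x), 22 mm wide (y), from 36 to 66 mm above the lock's underside. When home its front end is 4 mm from the gauge's near side.
- stand: Fixed parking stand: steel base plate 110 x 90 x 8 mm, origin on the table under its centre; two grey cheeks (x = -11 to +29 mm, 12 mm thick, 41 mm apart, top 74 mm above the table). The lock stands on the plate between them, its x axis along the stand's. The cheeks cover the sides of the red grip; its ends are free. Lift the lock straight up at least 80 mm.
- jar_blue: Blue paint jar with white cap, 42 mm across, 62 mm high, near the regulator; origin under its centre. Bystander.
- jar_green: Green paint jar, same size, near the stand. Bystander.
- jar_red: Red paint jar, same size. Bystander.
- mug: White mug, 80 mm across, 85 mm high, origin under its centre. Bystander.
- vase: White vase, 110 mm across, 165 mm high, origin under its centre. Bystander.
- sugar_bowl: Blue-white covered sugar bowl, 120 mm across, 108 mm high, origin under its centre. Bystander.
- saucer: White saucer, 140 mm across, 18 mm high, origin under its centre. Bystander.
Things that resemble listed ones, but are neither listed nor needed, are in the scene too. Of the things like the lock, leave any that is purple; of the rest the smaller one is meant.

How it is judged:
On the way:
1. the knob's pointer stands in the green band while the lock is still off the knob (value of joint knob between 1.4 and 1.8 rad and horizontal distance between lock and unit above 0.07 m), for 0.2 s.
At the end, for the whole second after the job is handed in: The knob is in the green band (1.4 to 1.8 rad); the lock stands upright and at rest on the deck over the knob, fully home (its origin within 6 mm along and 7 mm across the track of the knob's axis, turned less than 0.2 rad from the track) (value of joint knob between 1.4 and 1.8 rad and x of lock in the frame of unit between -0.006 and 0.006 m and y of lock in the frame of unit between -0.007 and 0.007 m and z of lock in the frame of unit between 0.026 and 0.034 m and angle between the x axis of lock and the x axis of unit, either way round below 0.2 rad and angle between lock's own z axis and vertical below 0.08 rad and linear speed of lock below 0.01 m/s); the robot touches nothing.
It fails at once if a pot or paint jar is shifted by more than 30 mm or tipped over (distance of any of jar_blue, jar_green, jar_red, mug, vase, sugar_bowl, saucer from where it was at the start of the episode above 0.03 m or angle between any of jar_blue, jar_green, jar_red, mug, vase, sugar_bowl, saucer's own z axis and vertical above 0.5 rad).
It also fails if it takes over 69 s, if anything falls off the work surface, if the arm or the gripper's body presses on something with over 40 N, if the wrist force passes 120 N, or if a joint passes its speed limit or range.

ROBOT

A 6-joint arm with a two-finger parallel gripper is mounted at the origin on the work surface. World frame = base frame: x ahead of the robot, y to its left, z up, the work surface at z = 0. Lengths are in m, angles in rad, forces in N, time in s.
With the tool pointing down it reaches from about 0.375 to 0.925 m from the base axis. Payload 5.7 kg.
Tool frame: the origin (TCP) lies midway between the tips of the shut fingers; the grasp point (between the pads) lies 19 mm behind it; z points along the fingers, y is the line along which they close (so a half turn about z gives the same grasp; the last joint's range is limited). The gripper opens to 85 mm and grips with 20 to 120 N. Pads are 22 mm wide; open, the fingers measure 114 mm over their backs; the gripper's body (76 mm by 85 mm) begins 54 mm behind the grasp point. The pads swing forward as they close: fully open they stand 13 mm farther back than shut.
Start: joints at [-1.355, 0.359, 1.51, -0, 1.272, -0.115], TCP at [0.195, -0.567, 0.231] pointing down, gripper open.
Joint ranges: [-2.97, 2.97], [-1.01, 2.36], [0.21, 2.38], [-0.96, 4.11], [0.2, 2.71], [-2.98, 2.98]. Speed limits (rad/s): [2.39, 2.39, 3.14, 3.14, 3.14, 3.14].

INTERFACE

Orientations are given as [roll, pitch, yaw] about the fixed x, y, z axes, in that order (R = Rz(yaw) Ry(pitch) Rx(roll)).
In Python, from rig import env, cams gives the robot as it stands.
- The arm moves only by the shell command python3 -m jog 'ROWS' [FORCE]. ROWS is JSON, a list of rows, each an object with "offset": the shift along the tool's x, y, z scaled (see below), a list of three; "twist": the turn, a rotation vector about the tool's x, y, z scaled (see below), a list of three; "jaw": the opening, from -1 (shut) to 1 (fully open). In form: [{"offset": [dx, dy, dz], "twist": [ax, ay, az], "jaw": jaw}, ...]. A call has 1 to 20 rows; each row is the pose to reach, as a shift and turn from the pose commanded when the call began, along the tool's axes at that moment; what a row does not reach only later rows make up. The controller multiplies each number of a shift by 0.12 m and each number of a turn by 30 degrees. A row lasts 1/10 s, in which the tool goes at most 50 mm and 8.59 degrees, less where a joint would pass 70% of its speed; a pose out of reach is approached as far as the arm can. A call with a number of a shift or a turn outside -1 to 1 is refused whole. A call with a gripper value outside its range is refused whole. The fingers move at their own pace and stop on an object; FORCE is the grip in N (left out, the last holds). Time passes only in rows, so rows that repeat a pose let the fingers close. It gives the time, the measured TCP pose, the force, the opening and the grip force at its end, in the units of the state.
- env.read_state(): the state, without advancing time (a new reading comes with each control period).
- cams.get_image(name): name is "scene" or "top" or "wrist"; returns the picture (420x560x3 uint8, red, green, blue); there is no depth.
- cams.get_calibration(name): a dict with "fx", "fy", "cx", "cy" (pixels), "T" (4x4, takes a point from camera to world coordinates); the wrist camera has in their place "hand_eye" (4x4, takes a point from camera to tool coordinates, whose origin is the TCP and whose axes are the flange's). Camera axes: x right, y down, z forward; pixel columns grow to the right and rows downward; lengths in m; the calibration is good to about 2 mm. A picture is of the moment at which its call begins: read the wrist's pose just before it. get_calibration takes no time and is no camera call.
- env.job_done(): hands the job in; it is judged then, once.
The state is a dict: "t": time; "joint_pos": joint angles; "joint_vel": joint speeds; "joint_efforts": joint torques, N m; "ee_pos": TCP position; "orientation": TCP orientation; "wrist_force": force on the tool from outside, world axes, zero at the start; "ft_torque": the same for the moment, N m; "width": finger opening in m; "grip_force": force on a finger pad.
Only numpy, scipy, OpenCV 4.12 (cv2) and the standard library are available. Lean on these libraries where they do the work, as an engineer would, in place of code of your own. Each camera call takes 0.05 s, during which the arm holds its last target. There are 200 camera calls.

## Working session

There is one attempt and no reset: what is moved stays moved. The work goes in short steps, Python scripts to look and compute and a shell command to move; the robot and the scene stay as the last step left them, time stands still between calls to the robot, and variables do not carry over. Pictures are saved under pics/ and viewed, at most 10 in all, crops included, and the job is handed in when it is done.

```bash
mkdir -p pics; python3 - <<'E'
from rig import env,cams
import cv2,numpy as np
s=env.read_state();print(s)
for n in("scene","top"):
    cv2.imwrite(f"pics/{n}0.png",cams.get_image(n)[:,:,::-1]);c=cams.get_calibration(n);print(n,c)
print(cams.get_calibration("wrist"))
E
```

```text
{'t': 0.0, 'joint_pos': array([-1.35506354e+00,  3.59529174e-01,  1.51146506e+00,  1.06514426e-05,
        1.27246932e+00, -1.15092464e-01]), 'joint_vel': array([-9.55348522e-04,  8.88501088e-05,  6.51559810e-04, -2.40441900e-03,
       -9.17143574e-04,  5.31958765e-04]), 'joint_efforts': array([-7.11256816e-04, -5.27626169e+01, -2.78615785e+01, -1.89559823e-04,
        1.33421982e-02,  2.80315282e-05]), 'ee_pos': array([ 0.19474663, -0.56678832,  0.23042677]), 'orientation': array([-3.13973530e+00, -2.24958572e-04,  3.30821905e-01]), 'wrist_force': array([ 0.31320472, -0.24623324, -0.47170543]), 'ft_torque': array([-0.00675867,  0.00828669, -0.01437513]), 'grip_force': 0.0, 'width': 0.08544184879943471}
scene {'fx': 424.0223848969073, 'fy': 424.0223848969073, 'cx': 274.23306158690946, 'cy': 202.18572747236524, 'T': array([[ 0.5972429 ,  0.46630483, -0.65258005,  1.26772669],
       [ 0.8020525 , -0.34360742,  0.4885138 , -0.53934567],
       [ 0.003565  , -0.81516486, -0.57921805,  0.75020656],
       [ 0.        ,  0.        ,  0.        ,  1.        ]])}
top {'fx': 501.58852710828
[... 181 characters left out ...]
9674857e-01, -2.24051907e-02,  1.21732702e-02,
        -1.33263247e-03],
       [-9.48835155e-03, -1.16263161e-01, -9.93173121e-01,
         1.59040468e+00],
       [ 0.00000000e+00,  0.00000000e+00,  0.00000000e+00,
         1.00000000e+00]])}
{'fx': 355.3926581915021, 'fy': 355.3926581915021, 'cx': 276.3411273334808, 'cy': 205.48086290218734, 'hand_eye': array([[-1.47379687e-03, -9.55571630e-01, -2.94755300e-01,
         7.48021896e-02],
       [ 9.99998839e-01, -1.29385533e-03, -8.05494300e-04,
         4.73526599e-04],
       [ 3.88336785e-04, -2.94756145e-01,  9.55572428e-01,
        -1.43089436e-01],
       [ 0.00000000e+00,  0.00000000e+00,  0.00000000e+00,
         1.00000000e+00]])}
```

View pics/top0.png

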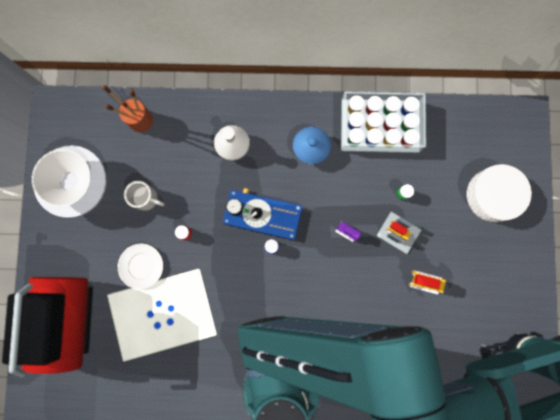

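View pics/scene0.png

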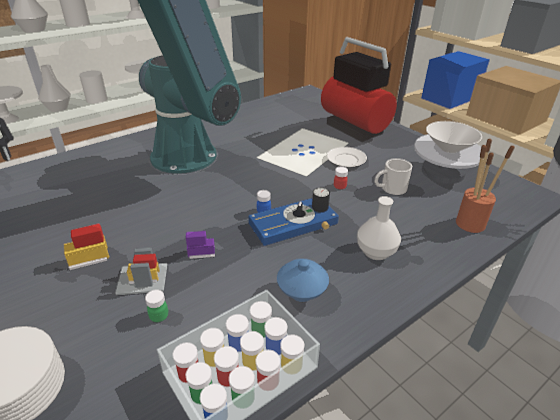

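The top view shows the unit at about (262,214) with the gauge on its left end, the stand with the lock at about (399,231), the larger decoy at (428,283) and the purple one at (348,232). I'll enlarge this view to read exact pixels.

```bash
python3 - <<'E'
import cv2
i=cv2.imread("pics/top0.png");a=i[180:250,215:310];b=i[200:262,365:435]
a=cv2.resize(a,None,fx=8,fy=8,interpolation=cv2.INTER_CUBIC)
cv2.imwrite("pics/top_a.png",a)
cv2.imwrite("pics/top_b.png",cv2.resize(b,None,fx=8,fy=8,interpolation=cv2.INTER_CUBIC))
E
```

```text
(no output)
```

View pics/top_a.png

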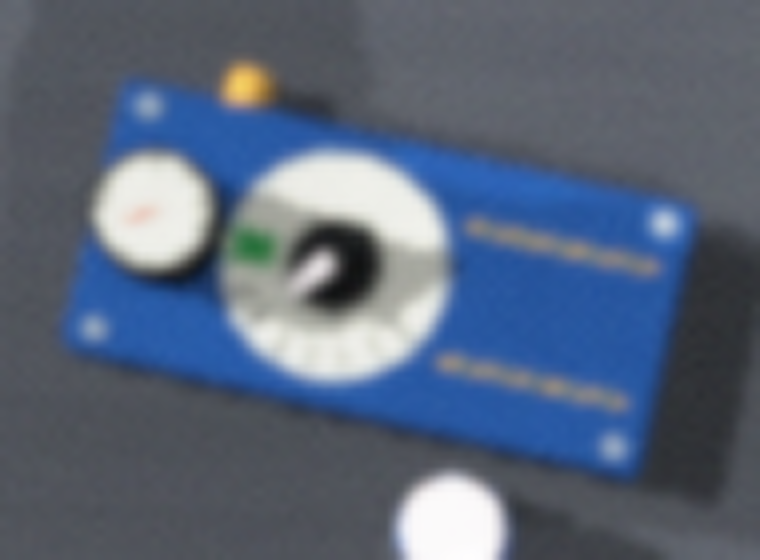

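View pics/top_b.png

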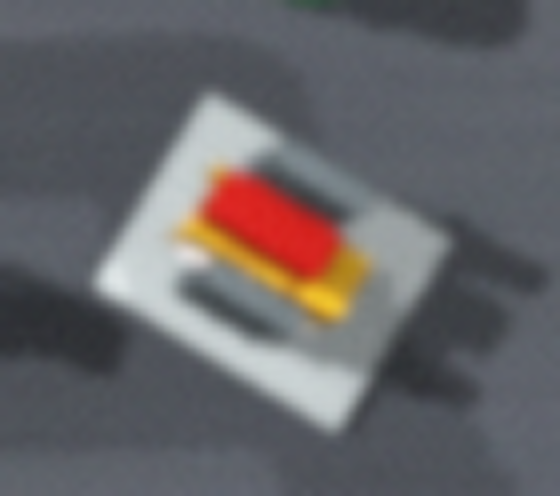

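Crop a: deck corners (122,78),(697,205),(637,480),(65,345), dial centre (335,265), pointer towards (295,297). Crop b: plate corners (210,92),(453,238),(340,432),(95,280), and the lock's mouth points to the upper left. I'll turn these into poses.

```bash
cat > h.py <<'E'
import numpy as np,cv2
from rig import env,cams
from scipy.spatial.transform import Rotation as R
from scipy.optimize import least_squares
def campose(n,s=None):
    c=cams.get_calibration(n)
    if n=="wrist":
        T=np.eye(4);T[:3,:3]=R.from_euler('xyz',s['orientation']).as_matrix();T[:3,3]=s['ee_pos'];c['T']=T@c['hand_eye']
    return c
def proj(c,P):
    q=(np.asarray(P)-c['T'][:3,3])@c['T'][:3,:3]
    return np.c_[c['fx']*q[:,0]/q[:,2]+c['cx'],c['fy']*q[:,1]/q[:,2]+c['cy']]
def ray(c,px,z):
    d=c['T'][:3,:3]@np.array([(px[0]-c['cx'])/c['fx'],(px[1]-c['cy'])/c['fy'],1]);o=c['T'][:3,3]
    return o+d*(z-o[2])/d[2]
def fit(c,local,pix,x0):
    """planar pose x,y,yaw from model points (m) and pixels"""
    L=np.array(local,float);pix=np.array(pix,float)
    def w(p):
        a,b=np.cos(p[2]),np.sin(p[2]);return np.c_[p[0]+a*L[:,0]-b*L[:,1],p[1]+b*L[:,0]+a*L[:,1],L[:,2]]
    r=least_squares(lambda p:(proj(c,w(p))-pix).ravel(),x0)
    return r.x,np.abs(r.fun).reshape(-1,2)
def tool(s,goal,yaw):
    """shift and turn (rounded jog units) from measured pose to goal, tool down with given yaw"""
    R0=R.from_euler('xyz',s['orientation']);G=R.from_euler('xyz',[np.pi,0,yaw])
    off=R0.inv().apply(np.array(goal)-s['ee_pos'])/.12;tw=(R0.inv()*G).as_rotvec()/np.radians(30)
    return off.round(3),tw.round(3)
E
python3 - <<'E'
from h import *
c=campose("top")
up=lambda P,o:(np.array(P)+.5)/8-.5+np.array(o)
a=up([(122,78),(697,205),(637,480),(65,345),(335,265)],(215,180))
# local order: TL = +x end, up in image(world +x) = ? unit x ~ world +y -> unit y ~ world -x ; so TL y=-55
L=[(.098,-.055,.03),(-.134,-.055,.03),(-.134,.055,.03),(.098,.055,.03),(0,0,.03)]
p,e=fit(c,L,a,[.4,.1,1.6]);print("unit",p,e.max())
b=up([(210,92),(453,238),(340,432),(95,280)],(365,200))
for s in(0,):
    q,e=fit(c,[(.055,-.045,.008),(-.055,-.045,.008),(-.055,.045,.008),(.055,.045,.008)],b,[.4,-.35,1.]);print("stand",q,e.max())
v=ray(c,up((295,297),(215,180)),.057)[:2]-p[:2];ang=(np.arctan2(v[1],v[0])-p[2]+np.pi)%(2*np.pi)-np.pi;print("pointer",ang,"knob",1.6-ang)
for n,px in(("blue",(452,520)),):print(n,ray(c,up(px,(215,180)),.062))
print("green",ray(c,(406,191),.062),"red",ray(c,(182,232),.062))
E
```

```text
unit [0.54071909 0.09009426 1.37130594] 0.7821531358870857
stand [ 0.49219683 -0.3594419   1.03688865] 0.40100425869735545
pointer 1.0488604306644218 knob 0.5511395693355783
blue [0.44116304 0.04083201 0.062     ]
green [ 0.61509186 -0.36960695  0.062     ] red [0.47316101 0.31405349 0.062     ]
```

```bash
cat >> h.py <<'E'
def plan(wps,s=None):
    """wps: list of (x,y,z,yaw); prints jog units from each pose to the next"""
    s=s or env.read_state();p=s['ee_pos'];o=R.from_euler('xyz',s['orientation'])
    for w in wps:
        g=np.array(w[:3]);G=R.from_euler('xyz',[np.pi,0,w[3]])
        off=o.inv().apply(g-p)/.12;tw=(o.inv()*G).as_rotvec()/np.radians(30)
        n=max(1,int(np.ceil(max(abs(off).max(),abs(tw).max())-.005)))
        if n>1: # split evenly
            d=(g-p);rv=(o.inv()*G).as_rotvec()
            for k in range(n):
                oo=o*R.from_rotvec(rv*k/n);print("  ",(oo.inv().apply(d/n)/.12).round(3),(rv/n/np.radians(30)).round(3))
        else:print("  ",off.round(3),tw.round(3))
        p,o=g,G;print("->",np.round(w,3))
E
python3 - <<'E'
from h import *
plan([(.49,-.36,.23,2.42),(.54,.09,.19,2.42)])
E
```

```text
[ 0.722 -0.208  0.002] [-0.    -0.001 -0.998]
   [0.729 0.18  0.001] [-0.    -0.001 -0.998]
   [0.542 0.52  0.001] [-0.    -0.001 -0.998]
   [0.211 0.721 0.001] [-0.    -0.001 -0.998]
-> [ 0.49 -0.36  0.23  2.42]
   [0.541 0.773 0.083] [0. 0. 0.]
   [0.541 0.773 0.083] [0. 0. 0.]
   [0.541 0.773 0.083] [0. 0. 0.]
   [0.541 0.773 0.083] [0. 0. 0.]
-> [0.54 0.09 0.19 2.42]
```

```bash
python3 -m jog '[{"offset":[0.722,-0.208,0],"twist":[0,0,-0.998],"jaw":1},{"offset":[0.722,-0.208,0],"twist":[0,0,-0.998],"jaw":1},{"offset":[0.722,-0.208,0],"twist":[0,0,-0.998],"jaw":1},{"offset":[0.722,-0.208,0],"twist":[0,0,-0.998],"jaw":1}]' 
python3 -m jog '[{"offset":[0.729,0.18,0],"twist":[0,0,-0.998],"jaw":1},{"offset":[0.729,0.18,0],"twist":[0,0,-0.998],"jaw":1},{"offset":[0.729,0.18,0],"twist":[0,0,-0.998],"jaw":1},{"offset":[0.729,0.18,0],"twist":[0,0,-0.998],"jaw":1}]' 
python3 -m jog '[{"offset":[0.542,0.52,0],"twist":[0,0,-0.998],"jaw":1},{"offset":[0.542,0.52,0],"twist":[0,0,-0.998],"jaw":1},{"offset":[0.542,0.52,0],"twist":[0,0,-0.998],"jaw":1},{"offset":[0.542,0.52,0],"twist":[0,0,-0.998],"jaw":1}]' 
python3 -m jog '[{"offset":[0.211,0.721,0],"twist":[0,0,-0.998],"jaw":1},{"offset":[0.211,0.721,0],"twist":[0,0,-0.998],"jaw":1},{"offset":[0.211,0.721,0],"twist":[0,0,-0.998],"jaw":1},{"offset":[0.211,0.721,0],"twist":[0,0,-0.998],"jaw":1},{"offset":[0.211,0.721,0],"twist":[0,0,-0.998],"jaw":1},{"offset":[0.211,0.721,0],"twist":[0,0,-0.998],"jaw":1}]' 
python3 - <<'E'
from h import *
import pickle
s=env.read_state();i=cams.get_image("wrist");cv2.imwrite("pics/w_stand.png",i[:,:,::-1]);pickle.dump(s,open("s_stand.pkl","wb"));print(s['t'],s['ee_pos'],s['orientation'])
E
for k in 1; do python3 -m jog '[{"offset":[0.541,0.773,0.08],"twist":[0,0,0],"jaw":0},{"offset":[0.541,0.773,0.08],"twist":[0,0,0],"jaw":0},{"offset":[0.541,0.773,0.08],"twist":[0,0,0],"jaw":0}]'
done
python3 -m jog '[{"offset":[0.541,0.773,0.08],"twist":[0,0,0],"jaw":0},{"offset":[0.541,0.773,0.08],"twist":[0,0,0],"jaw":0},{"offset":[0.541,0.773,0.08],"twist":[0,0,0],"jaw":0}]'
python3 -m jog '[{"offset":[0.541,0.773,0.08],"twist":[0,0,0],"jaw":0},{"offset":[0.541,0.773,0.08],"twist":[0,0,0],"jaw":0},{"offset":[0.541,0.773,0.08],"twist":[0,0,0],"jaw":0}]'
python3 -m jog '[{"offset":[0.541,0.773,0.08],"twist":[0,0,0],"jaw":0},{"offset":[0.541,0.773,0.08],"twist":[0,0,0],"jaw":0},{"offset":[0.541,0.773,0.08],"twist":[0,0,0],"jaw":0},{"offset":[0.541,0.773,0.08],"twist":[0,0,0],"jaw":0},{"offset":[0.541,0.773,0.08],"twist":[0,0,0],"jaw":0}]'
python3 - <<'E'
from h import *
import pickle
s=env.read_state();i=cams.get_image("wrist");cv2.imwrite("pics/w_unit.png",i[:,:,::-1]);pickle.dump(s,open("s_unit.pkl","wb"));print(s['t'],s['ee_pos'],s['orientation'])
E
```

```text
t: 0.5
ee_pos: [0.2697, -0.5144, 0.2309]
orientation: [-3.141, -0.001, 0.861]
wrist_force: [0.3, -0.3, 0.5]
width: 0.0851
grip_force: 0.0
t: 0.9
ee_pos: [0.3434, -0.4626, 0.2308]
orientation: [-3.141, -0.001, 1.384]
wrist_force: [0.1, 0.0, 0.0]
width: 0.0852
grip_force: 0.0
t: 1.3
ee_pos: [0.4172, -0.411, 0.2308]
orientation: [-3.141, -0.001, 1.906]
wrist_force: [-1.5, -1.1, -0.1]
width: 0.0855
grip_force: 0.0
t: 1.9
ee_pos: [0.4898, -0.3603, 0.2309]
orientation: [3.142, -0.001, 2.419]
wrist_force: [0.1, -0.3, -0.4]
width: 0.0854
grip_force: 0.0
1.9 [ 0.48982443 -0.36032236  0.23093708] [ 3.14154282e+00 -8.04862128e-04  2.41874401e+00]
t: 2.25
ee_pos: [0.5013, -0.2437, 0.221]
orientation: [3.14, -0.004, 2.421]
wrist_force: [-0.4, -0.7, -0.8]
width: 0.0441
grip_force: 0.0
t: 2.55
ee_pos: [0.5141, -0.1316, 0.2117]
orientation: [3.141, -0.002, 2.422]
wrist_force: [-0.2, -0.8, 0.7]
width: 0.0431
grip_force: 0.0
t: 2.85
ee_pos: [0.5272, -0.0198, 0.2023]
orientation: [3.141, -0.001, 2.422]
wrist_force: [0.9, -0.9, -0.1]
width: 0.0424
grip_force: 0.0
t: 3.35
ee_pos: [0.54, 0.0883, 0.193]
orientation: [-3.141, 0.001, 2.421]
wrist_force: [-0.1, -0.4, -0.4]
width: 0.0429
grip_force: 0.0
3.35 [0.54004867 0.08833046 0.19297823] [-3.14082946e+00  7.47496074e-04  2.42097161e+00]
```

View pics/w_stand.png

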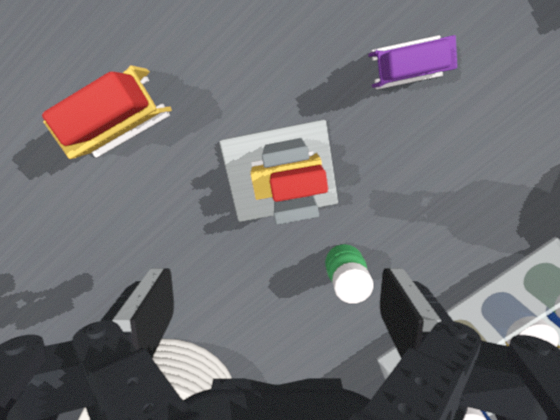

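View pics/w_unit.png

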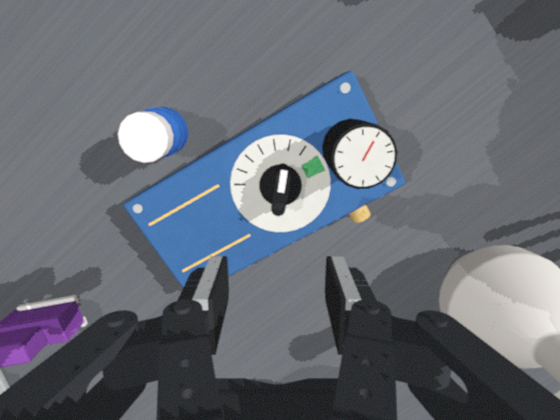

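Wrist picture of the stand: plate corners (220,139),(327,121),(338,207),(238,221), red top (271,177),(324,166),(328,190),(275,202). The yellow roof shows at its left end, so the mouth points right. Wrist picture of the unit: corners (352,71),(405,183),(126,207), dial (281,184), gauge (366,155), pointer from (279,195) to (283,170).

```bash
python3 - <<'E'
from h import *
import pickle
s=pickle.load(open("s_stand.pkl","rb"));c=campose("wrist",s)
print("stand",*fit(c,[(.055,.045,.008),(-.055,.045,.008),(.055,-.045,.008),(-.055,-.045,.008)],[(327,121),(220,139),(338,207),(238,221)],[.49,-.36,1.04]))
print("lock",*fit(c,[(-.01,.011,.074),(.04,.011,.074),(.04,-.011,.074),(-.01,-.011,.074)],[(271,177),(324,166),(328,190),(275,202)],[.49,-.36,1.04]))
s=pickle.load(open("s_unit.pkl","rb"));c=campose("wrist",s)
p,e=fit(c,[(.098,.055,.03),(.098,-.055,.03),(-.134,.055,.03),(0,0,.03),(.068,0,.084)],[(352,71),(405,183),(126,207),(281,184),(366,155)],[.54,.09,1.37]);print("unit",p,e)
a,b=ray(c,(277,211),.057),ray(c,(283.5,169),.057);d=b-a
print("paddle yaw",np.arctan2(d[1],d[0]),"len",np.hypot(*d[:2]),"mid",(a+b)/2,"knob",1.6-np.arctan2(d[1],d[0])+p[2])
E
```

```text
stand [ 0.4942493  -0.35909221  1.00921188] [[0.56201271 0.36571382]
 [0.33152191 0.29838309]
 [0.40337341 1.166693  ]
 [0.55792125 0.43011521]]
lock [ 0.49359028 -0.35742598  1.05804554] [[2.50879622 0.73592509]
 [1.65055047 0.30240462]
 [1.9430239  0.08992711]
 [1.1030766  0.35413918]]
unit [0.54315678 0.09062018 1.379499  ] [[0.38953713 2.7254253 ]
 [3.60837076 0.0489615 ]
 [3.43715968 0.37928522]
 [0.48047365 1.4316223 ]
 [0.92808116 1.76375304]]
paddle yaw 2.273941111164956 len 0.0355604795927142 mid [0.5402818  0.09126144 0.057     ] knob 0.7055578859627258
```

```bash
python3 - <<'E'
from h import *
plan([(.5405,.0906,.115,2.28),(.5405,.0906,.035,2.28)])
E
```

```text
[0.012 0.02  0.65 ] [-0.001  0.001  0.267]
-> [0.54  0.091 0.115 2.28 ]
   [-0.    -0.     0.667] [0. 0. 0.]
-> [0.54  0.091 0.035 2.28 ]
```

```bash
python3 -m jog '[{"offset":[0.012,0.02,0.65],"twist":[0,0,0.267],"jaw":0},{"offset":[0.012,0.02,0.65],"twist":[0,0,0.267],"jaw":0},{"offset":[0.012,0.02,0.65],"twist":[0,0,0.267],"jaw":0},{"offset":[0.012,0.02,0.65],"twist":[0,0,0.267],"jaw":0}]' 40
python3 -m jog '[{"offset":[0,0,0.2],"twist":[0,0,0],"jaw":0},{"offset":[0,0,0.4],"twist":[0,0,0],"jaw":0},{"offset":[0,0,0.55],"twist":[0,0,0],"jaw":0},{"offset":[0,0,0.667],"twist":[0,0,0],"jaw":0},{"offset":[0,0,0.667],"twist":[0,0,0],"jaw":0},{"offset":[0,0,0.667],"twist":[0,0,0],"jaw":-1},{"offset":[0,0,0.667],"twist":[0,0,0],"jaw":-1},{"offset":[0,0,0.667],"twist":[0,0,0],"jaw":-1},{"offset":[0,0,0.667],"twist":[0,0,0],"jaw":-1},{"offset":[0,0,0.667],"twist":[0,0,0],"jaw":-1},{"offset":[0,0,0.667],"twist":[0,0,0],"jaw":-1}]' 40
```

```text
t: 3.8
ee_pos: [0.5404, 0.0911, 0.1153]
orientation: [-3.141, -0.0, 2.28]
wrist_force: [1.0, 0.8, 0.5]
width: 0.0428
grip_force: 0.0
t: 4.9
ee_pos: [0.5413, 0.0919, 0.0367]
orientation: [3.14, 0.002, 2.282]
wrist_force: [-1.9, -3.4, 7.5]
width: 0.0112
grip_force: 39.9
```

```bash
python3 -m jog '[{"offset":[0,0,0],"twist":[0,0,0.22],"jaw":-1},{"offset":[0,0,0],"twist":[0,0,0.44],"jaw":-1},{"offset":[0,0,0],"twist":[0,0,0.66],"jaw":-1},{"offset":[0,0,0],"twist":[0,0,0.865],"jaw":-1},{"offset":[0,0,0],"twist":[0,0,0.865],"jaw":-1}]'
python3 -m jog '[{"offset":[0,0,0],"twist":[0,0,0.22],"jaw":-1},{"offset":[0,0,0],"twist":[0,0,0.44],"jaw":-1},{"offset":[0,0,0],"twist":[0,0,0.66],"jaw":-1},{"offset":[0,0,0],"twist":[0,0,0.865],"jaw":-1},{"offset":[0,0,0],"twist":[0,0,0.865],"jaw":-1},{"offset":[0,0,0],"twist":[0,0,0.865],"jaw":-1}]'
python3 -m jog '[{"offset":[0,0,0],"twist":[0,0,0],"jaw":0},{"offset":[0,0,0],"twist":[0,0,0],"jaw":0},{"offset":[0,0,0],"twist":[0,0,0],"jaw":0},{"offset":[0,0,0],"twist":[0,0,0],"jaw":0},{"offset":[0,0,-0.3],"twist":[0,0,0],"jaw":0},{"offset":[0,0,-0.7],"twist":[0,0,0],"jaw":0},{"offset":[0,0,-1],"twist":[0,0,0],"jaw":0},{"offset":[0,0,-1],"twist":[0,0,0],"jaw":0},{"offset":[0,0,-1],"twist":[0,0,0],"jaw":0}]'
python3 - <<'E'
from h import *
import pickle
s=env.read_state();i=cams.get_image("wrist");cv2.imwrite("pics/w_unit2.png",i[:,:,::-1]);pickle.dump(s,open("s_unit2.pkl","wb"));print(s['t'],s['ee_pos'],s['orientation'])
E
```

```text
t: 5.4
ee_pos: [0.5418, 0.0921, 0.0367]
orientation: [3.138, 0.001, 1.826]
wrist_force: [-0.9, -1.8, 7.3]
width: 0.011
grip_force: 39.9
t: 6.0
ee_pos: [0.5424, 0.0921, 0.0367]
orientation: [3.137, -0.0, 1.378]
wrist_force: [1.2, -3.1, 5.8]
width: 0.0108
grip_force: 40.0
t: 6.9
ee_pos: [0.5407, 0.0926, 0.1557]
orientation: [3.14, -0.001, 1.376]
wrist_force: [0.1, 0.2, -0.7]
width: 0.0428
grip_force: 0.0
6.9 [0.54074366 0.09259348 0.15565309] [ 3.13971066e+00 -6.47320712e-04  1.37566309e+00]
```

View pics/w_unit2.png

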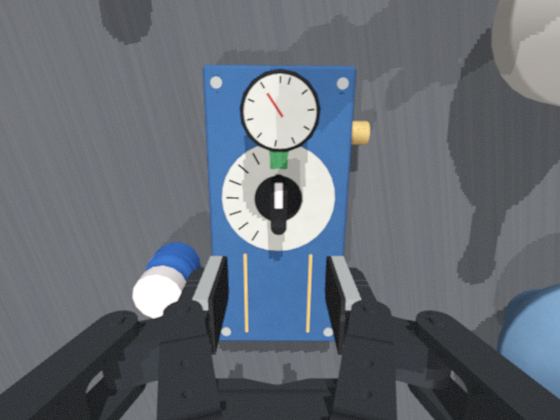

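The pointer now stands in the green band, with its tip at (279,182) below the band at (279,159). The unit's axis runs straight up the picture. I'll refine the track axis and plan the trip to the stand.

```bash
python3 - <<'E'
from h import *
import pickle
s=pickle.load(open("s_unit2.pkl","rb"));c=campose("wrist",s)
p,e=fit(c,[(.098,.055,.03),(.098,-.055,.03),(0,0,.03),(.068,0,.084)],[(204,66),(355,66),(278,198),(280.5,111)],[.54,.09,1.37]);print("unit",p,e.round(1).tolist())
P=lambda q,z:ray(c,q,z)[:2].round(4)
print("dial",P((278,198),.03),"paddle",P((278.5,178),.057),P((279,233),.057))
l=[P((245,254),.03),P((246,332),.03),P((310,254),.03),P((308,331),.03)];print(l)
a=(l[0]+l[2])/2;b=(l[1]+l[3])/2;print("track yaw",np.arctan2(*(a-b)[::-1]),"line gap",np.hypot(*(l[0]-l[2])))
n=np.array([-np.sin(p[2]),np.cos(p[2])]);print("line mids lateral",(a-p[:2])@n,(b-p[:2])@n)
u=1.035;L=np.array([.4937,-.3582])+.015*np.array([np.cos(u),np.sin(u)]);print("grip",L)
plan([(.54,.0,.2,1.8),(*L,.2,u+np.pi/2),(*L,.125,u+np.pi/2)])
E
```

```text
unit [0.54197156 0.08981196 1.36987246] [[2.5, 1.3], [2.4, 0.5], [0.6, 0.6], [0.4, 1.3]]
dial [0.5416 0.0904] paddle [0.546  0.1121] [0.5385 0.0718]
[array([0.5055, 0.0486]), array([ 0.4897, -0.0254]), array([0.5582, 0.0381]), array([ 0.5439, -0.0352])]
track yaw 1.3692265151657643 line gap 0.053735835342906955
line mids lateral 0.0006453093661584598 0.0006938659748066512
grip [ 0.50135789 -0.34530206]
   [-0.756  0.152 -0.38 ] [-0.002 -0.    -0.811]
-> [0.54 0.   0.2  1.8 ]
   [-0.91  -0.322 -0.   ] [ 0.     0.    -0.513]
   [-0.792 -0.552 -0.   ] [ 0.     0.    -0.513]
   [-0.617 -0.743 -0.   ] [ 0.     0.    -0.513]
-> [ 0.501 -0.345  0.2    2.606]
   [ 0.    -0.     0.625] [0. 0. 0.]
-> [ 0.501 -0.345  0.125  2.606]
```

```bash
python3 -m jog '[{"offset":[-0.756,0.152,-0.38],"twist":[0,0,-0.811],"jaw":1},{"offset":[-0.756,0.152,-0.38],"twist":[0,0,-0.811],"jaw":1},{"offset":[-0.756,0.152,-0.38],"twist":[0,0,-0.811],"jaw":1},{"offset":[-0.756,0.152,-0.38],"twist":[0,0,-0.811],"jaw":1}]'
python3 -m jog '[{"offset":[-0.91,-0.322,0],"twist":[0,0,-0.513],"jaw":1},{"offset":[-0.91,-0.322,0],"twist":[0,0,-0.513],"jaw":1},{"offset":[-0.91,-0.322,0],"twist":[0,0,-0.513],"jaw":1}]'
python3 -m jog '[{"offset":[-0.792,-0.552,0],"twist":[0,0,-0.513],"jaw":1},{"offset":[-0.792,-0.552,0],"twist":[0,0,-0.513],"jaw":1},{"offset":[-0.792,-0.552,0],"twist":[0,0,-0.513],"jaw":1}]'
python3 -m jog '[{"offset":[-0.617,-0.743,0.42],"twist":[0,0,-0.513],"jaw":1},{"offset":[-0.617,-0.743,0.42],"twist":[0,0,-0.513],"jaw":1},{"offset":[-0.617,-0.743,0.42],"twist":[0,0,-0.513],"jaw":1},{"offset":[-0.617,-0.743,0.42],"twist":[0,0,-0.513],"jaw":1},{"offset":[-0.617,-0.743,0.42],"twist":[0,0,-0.513],"jaw":1}]'
python3 - <<'E'
from h import *
import pickle
s=env.read_state();i=cams.get_image("wrist");cv2.imwrite("pics/w_lock.png",i[:,:,::-1]);pickle.dump(s,open("s_lock.pkl","wb"));print(s['t'],s['ee_pos'],s['orientation'])
E
```

```text
t: 7.35
ee_pos: [0.5401, -0.0015, 0.1995]
orientation: [-3.14, -0.0, 1.799]
wrist_force: [-0.6, 0.3, -1.0]
width: 0.0852
grip_force: 0.0
t: 7.65
ee_pos: [0.5264, -0.1167, 0.1984]
orientation: [-3.139, -0.002, 2.068]
wrist_force: [0.6, 0.4, 0.1]
width: 0.0856
grip_force: 0.0
t: 7.95
ee_pos: [0.5139, -0.2326, 0.1984]
orientation: [-3.14, -0.002, 2.336]
wrist_force: [0.3, 0.8, -0.4]
width: 0.0854
grip_force: 0.0
t: 8.45
ee_pos: [0.5012, -0.3438, 0.1479]
orientation: [3.14, -0.004, 2.602]
wrist_force: [-0.8, -0.2, 0.1]
width: 0.0854
grip_force: 0.0
8.45 [ 0.50122808 -0.34383587  0.14788174] [ 3.13997128 -0.00444692  2.60240379]
```

View pics/w_lock.png

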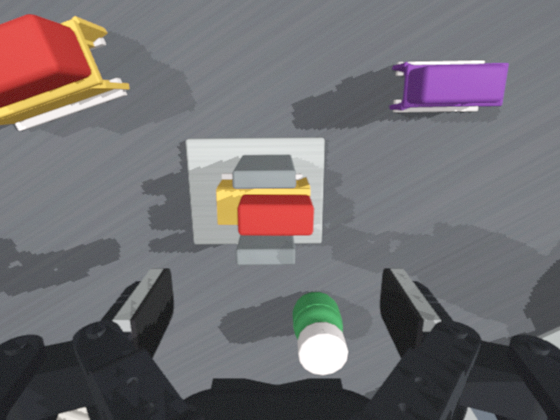

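The close view shows the plate corners at (187,139),(324,138),(323,243),(194,244). The bright top of the red grip is (238,204)-(313,234), and its ends are free.

```bash
python3 - <<'E'
from h import *
import pickle
s=pickle.load(open("s_lock.pkl","rb"));c=campose("wrist",s)
p,e=fit(c,[(.055,.045,.008),(-.055,.045,.008),(.055,-.045,.008),(-.055,-.045,.008)],[(324,138),(187,139),(323,243),(194,244)],[.49,-.36,1.04]);print("stand",p,e.max())
i=cv2.imread("pics/w_lock.png").astype(int)
for r in(210,220,230):
    row=i[r];m=np.where((row[200:350,2]>150)&(row[200:350,1]<60))[0]+200;print(r,m.min(),m.max())
for col in(255,275,295):
    k=i[185:245,col];print(col,[(185+j,int(k[j,2])) for j in range(8,60,2) if k[j,1]<60])
q,e=fit(c,[(-.01,.011,.074),(.04,.011,.074),(.04,-.011,.074),(-.01,-.011,.074)],[(238.5,203.5),(313,203.5),(313,235),(240,236)],[.49,-.36,1.04]);print("lock",q,e.round(1).tolist())
for u in(p,q):print("grip",u[:2]+.015*np.array([np.cos(u[2]),np.sin(u[2])]))
E
```

```text
stand [ 0.49367833 -0.35837898  1.0392712 ] 1.448529200247151Traceback (most recent call last):
  File "<stdin>", line 7, in <module>
    return umr_minimum(a, axis, None, out, keepdims, initial, where)
ValueError: zero-size array to reduction operation minimum which has no identity
```

```bash
python3 - <<'E'
from h import *
import pickle
s=pickle.load(open("s_lock.pkl","rb"));c=campose("wrist",s)
i=cv2.imread("pics/w_lock.png").astype(int)
d=i[...,2]-i[...,1]
for r in(210,220,230):
    m=np.where(d[r,200:350]>110)[0]+200;print(r,m.min(),m.max())
print(i[192:240:2,275,2])
q,e=fit(c,[(-.01,.011,.074),(.04,.011,.074),(.04,-.011,.074),(-.01,-.011,.074)],[(238.5,203.5),(313,203.5),(313,235),(240,236)],[.49,-.36,1.04]);print("lock",q,e.round(1).tolist())
for u in(q,(.49368,-.35838,1.039)):print("grip",u[:2]+.015*np.array([np.cos(u[2]),np.sin(u[2])]))
plan([(.5013,-.3453,.125,2.61),(.5013,-.3453,.043,2.61)])
E
```

```text
210 238 312
220 239 312
230 239 312
[255 203 149 153 154 156 180 220 225 227 226 227 227 227 227 226 224 225
 225 224 223 197 118 104]
lock [ 0.49415394 -0.35792535  1.03930551] [[1.7, 0.4], [2.2, 0.4], [1.4, 0.3], [1.8, 0.0]]
grip [ 0.50175622 -0.34499457]
grip [ 0.50128624 -0.34545154]
   [-0.006 -0.015  0.198] [ 0.003 -0.006 -0.011]
-> [ 0.501 -0.345  0.125  2.61 ]
   [-0.    -0.     0.683] [0. 0. 0.]
-> [ 0.501 -0.345  0.043  2.61 ]
```

```bash
python3 -m jog '[{"offset":[-0.006,-0.015,0.2],"twist":[0,-0.006,-0.011],"jaw":1},{"offset":[-0.006,-0.015,0.4],"twist":[0,-0.006,-0.011],"jaw":1},{"offset":[-0.006,-0.015,0.6],"twist":[0,-0.006,-0.011],"jaw":1},{"offset":[-0.006,-0.015,0.75],"twist":[0,-0.006,-0.011],"jaw":1},{"offset":[-0.006,-0.015,0.82],"twist":[0,-0.006,-0.011],"jaw":1},{"offset":[-0.006,-0.015,0.82],"twist":[0,-0.006,-0.011],"jaw":1},{"offset":[-0.006,-0.015,0.82],"twist":[0,-0.006,-0.011],"jaw":-1},{"offset":[-0.006,-0.015,0.82],"twist":[0,-0.006,-0.011],"jaw":-1},{"offset":[-0.006,-0.015,0.82],"twist":[0,-0.006,-0.011],"jaw":-1},{"offset":[-0.006,-0.015,0.82],"twist":[0,-0.006,-0.011],"jaw":-1},{"offset":[-0.006,-0.015,0.82],"twist":[0,-0.006,-0.011],"jaw":-1},{"offset":[-0.006,-0.015,0.82],"twist":[0,-0.006,-0.011],"jaw":-1}]' 60
```

```text
t: 9.7
ee_pos: [0.5028, -0.3481, 0.0532]
orientation: [-3.141, 0.006, 2.611]
wrist_force: [0.4, 1.1, 6.1]
width: 0.0489
grip_force: 63.3
```

```bash
python3 -m jog '[{"offset":[0,0,-0.1],"twist":[0,0,0],"jaw":-1},{"offset":[0,0,-0.25],"twist":[0,0,0],"jaw":-1},{"offset":[0,0,-0.45],"twist":[0,0,0],"jaw":-1},{"offset":[0,0,-0.7],"twist":[0,0,0],"jaw":-1},{"offset":[0,0,-0.95],"twist":[0,0,0],"jaw":-1},{"offset":[0,0,-0.95],"twist":[0,0,0],"jaw":-1},{"offset":[0,0,-0.95],"twist":[0,0,0],"jaw":-1}]'
python3 - <<'E'
from h import *
import pickle
s=env.read_state();i=cams.get_image("wrist");cv2.imwrite("pics/w_held.png",i[:,:,::-1]);pickle.dump(s,open("s_held.pkl","wb"));print(s['t'],s['ee_pos'],s['orientation'])
y=1.370;U=np.array([.542,.0903]);G=U-.070*np.array([np.cos(y),np.sin(y)]);print(G)
plan([(*G,.13,y+np.pi/2)])
E
```

```text
t: 10.4
ee_pos: [0.5016, -0.3475, 0.1668]
orientation: [-3.141, 0.005, 2.611]
wrist_force: [-0.9, 0.8, -1.5]
width: 0.0486
grip_force: 62.5
10.4 [ 0.50161416 -0.34754061  0.16679875] [-3.14125273  0.00497454  2.61141377]
[0.52803852 0.02170644]
   [0.453 0.921 0.098] [-0.     0.002 -0.21 ]
   [0.349 0.965 0.098] [-0.     0.002 -0.21 ]
   [0.241 0.998 0.098] [-0.     0.002 -0.21 ]
-> [0.528 0.022 0.13  2.941]
```

View pics/w_held.png

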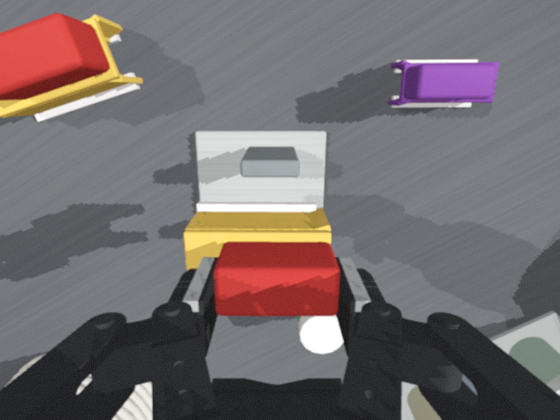

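The lock is held squarely, with the red grip between the pads and its face spanning (216,243)-(340,315). I'll measure its offset in the hand.

```bash
python3 - <<'E'
from h import *
import pickle
s=pickle.load(open("s_held.pkl","rb"));c=campose("wrist",s)
i=cv2.imread("pics/w_held.png").astype(int)
print(i[236:322:3,278,2].tolist());d=i[...,2]-i[...,1]
for r in(275,290,305):
    m=np.where(d[r,190:370]>110)[0]+190;print(r,m.min(),m.max())
x,yw=s['ee_pos'],s['orientation'][2]
R0=np.array([[np.cos(yw),-np.sin(yw)],[np.sin(yw),np.cos(yw)]])
for zt in(.018,.0208,.024):
  for px in((278,315),(278,262)):
    q=ray(c,px,x[2]+zt);print(zt,px,(R0.T@(q-x)[:2]).round(4))
E
```

```text
[255, 255, 178, 149, 151, 150, 151, 152, 154, 150, 164, 205, 220, 224, 227, 227, 206, 154, 152, 152, 149, 153, 151, 154, 152, 148, 142, 87, 111]
275 214 337
290 216 337
305 253 310
0.018 (278, 315) [-0.0099  0.0001]
0.018 (278, 262) [0.0139 0.0001]
0.0208 (278, 315) [-0.008   0.0001]
0.0208 (278, 262) [0.0153 0.0001]
0.024 (278, 315) [-0.0058  0.0001]
0.024 (278, 262) [0.0169 0.0001]
```

```bash
python3 -m jog '[{"offset":[0.225,0.46,0],"twist":[0,0,-0.1],"jaw":-1},{"offset":[0.453,0.921,0],"twist":[0,0,-0.21],"jaw":-1},{"offset":[0.453,0.921,0],"twist":[0,0,-0.21],"jaw":-1},{"offset":[0.453,0.921,0],"twist":[0,0,-0.21],"jaw":-1}]'
python3 -m jog '[{"offset":[0.349,0.965,0],"twist":[0,0,-0.21],"jaw":-1},{"offset":[0.349,0.965,0],"twist":[0,0,-0.21],"jaw":-1},{"offset":[0.349,0.965,0],"twist":[0,0,-0.21],"jaw":-1}]'
python3 -m jog '[{"offset":[0.12,0.5,0.1],"twist":[0,0,-0.1],"jaw":-1},{"offset":[0.22,0.85,0.2],"twist":[0,0,-0.21],"jaw":-1},{"offset":[0.241,0.998,0.3],"twist":[0,0,-0.21],"jaw":-1},{"offset":[0.241,0.998,0.3],"twist":[0,0,-0.21],"jaw":-1},{"offset":[0.241,0.998,0.3],"twist":[0,0,-0.21],"jaw":-1},{"offset":[0.241,0.998,0.3],"twist":[0,0,-0.21],"jaw":-1}]'
python3 - <<'E'
from h import *
plan([(.5306,.0212,.1,2.941),(.5306,.0212,.0745,2.941)])
E
```

```text
t: 10.85
ee_pos: [0.5085, -0.2201, 0.1637]
orientation: [3.14, -0.002, 2.724]
wrist_force: [1.0, -0.6, -1.5]
width: 0.0488
grip_force: 62.7
t: 11.15
ee_pos: [0.518, -0.0988, 0.164]
orientation: [3.141, -0.001, 2.832]
wrist_force: [0.3, 0.3, -1.9]
width: 0.0485
grip_force: 63.0
t: 11.75
ee_pos: [0.5287, 0.02, 0.129]
orientation: [-3.14, 0.003, 2.941]
wrist_force: [0.2, -0.5, -1.1]
width: 0.0492
grip_force: 63.0
   [-0.013  0.013  0.242] [-0.003  0.005 -0.001]
-> [0.531 0.021 0.1   2.941]
   [ 0.    -0.     0.213] [0. 0. 0.]
-> [0.531 0.021 0.074 2.941]
```

```bash
python3 -m jog '[{"offset":[-0.013,0.013,0.12],"twist":[0,0,0],"jaw":-1},{"offset":[-0.013,0.013,0.25],"twist":[0,0,0],"jaw":-1},{"offset":[-0.013,0.013,0.35],"twist":[0,0,0],"jaw":-1},{"offset":[-0.013,0.013,0.4],"twist":[0,0,0],"jaw":-1},{"offset":[-0.013,0.013,0.43],"twist":[0,0,0],"jaw":-1},{"offset":[-0.013,0.013,0.44],"twist":[0,0,0],"jaw":-1},{"offset":[-0.013,0.013,0.45],"twist":[0,0,0],"jaw":-1},{"offset":[-0.013,0.013,0.45],"twist":[0,0,0],"jaw":-1}]'
```

```text
t: 12.55
ee_pos: [0.5308, 0.0223, 0.0755]
orientation: [-3.141, 0.004, 2.941]
wrist_force: [-0.3, 0.8, -0.6]
width: 0.049
grip_force: 63.1
```

```bash
python3 -m jog '[{"offset":[0,0,0.006],"twist":[0,0,0],"jaw":-1},{"offset":[0,0,0.012],"twist":[0,0,0],"jaw":-1},{"offset":[0,0,0.012],"twist":[0,0,0],"jaw":-1}]'
python3 -m jog '[{"offset":[0,0,0],"twist":[0,0,0],"jaw":1},{"offset":[0,0,0],"twist":[0,0,0],"jaw":1},{"offset":[0,0,0],"twist":[0,0,0],"jaw":1},{"offset":[0,0,0],"twist":[0,0,0],"jaw":1},{"offset":[0,0,0],"twist":[0,0,0],"jaw":1},{"offset":[0,0,-0.2],"twist":[0,0,0],"jaw":1},{"offset":[0,0,-0.5],"twist":[0,0,0],"jaw":1},{"offset":[0,0,-0.7],"twist":[0,0,0],"jaw":1}]'
python3 -m jog '[{"offset":[0,0,0],"twist":[0,0,1],"jaw":1},{"offset":[0,0,0],"twist":[0,0,1],"jaw":1},{"offset":[0,0,0],"twist":[0,0,1],"jaw":1},{"offset":[0,0,0],"twist":[0,0,1],"jaw":1}]'
python3 -m jog '[{"offset":[0,0,0],"twist":[0,0,1],"jaw":0.2},{"offset":[0,0,0],"twist":[0,0,1],"jaw":0.2},{"offset":[0,0,0],"twist":[0,0,1],"jaw":0.2},{"offset":[0,0,0],"twist":[0,0,1],"jaw":0.2}]'
python3 -m jog '[{"offset":[0,0,0],"twist":[0,0,1],"jaw":0.2},{"offset":[0,0,0],"twist":[0,0,1],"jaw":0.2},{"offset":[0,0,0],"twist":[0,0,1],"jaw":0.2},{"offset":[0,0,0],"twist":[0,0,1],"jaw":0.2},{"offset":[0,0,0],"twist":[0,0,1],"jaw":0.2},{"offset":[0,0,0],"twist":[0,0,1],"jaw":0.2}]'
python3 - <<'E'
from h import *
import pickle
s=env.read_state();i=cams.get_image("wrist");cv2.imwrite("pics/w_set.png",i[:,:,::-1]);pickle.dump(s,open("s_set.pkl","wb"));print(s['t'],s['ee_pos'],s['orientation'],s['width'])
c=campose("wrist",s);h=cv2.cvtColor(i,cv2.COLOR_RGB2HSV)
m=(((h[...,0]<6)|(h[...,0]>174))&(h[...,1]>180)&(h[...,2]>90)).astype(np.uint8)
n,l,st,ce=cv2.connectedComponentsWithStats(m);k=1+st[1:,4].argmax();print("red",st[k],ce[k])
x,y,w,hh,_=st[k]
print(i[y-4:y+hh+4:3,int(ce[k][0]),0].tolist())
for r in range(y+2,y+hh,10):
    q=np.where(l[r]==k)[0];print(r,q.min(),q.max(),ray(c,((q.min()+q.max())/2,r),.096)[:2].round(4))
plan([(.528,.0217,.14,1.37),(.528,.0217,.076,1.37)])
E
```

```text
t: 12.85
ee_pos: [0.5309, 0.0224, 0.0752]
orientation: [-3.141, 0.004, 2.942]
wrist_force: [-2.0, 0.4, 10.9]
width: 0.0486
grip_force: 64.5
t: 13.65
ee_pos: [0.5307, 0.0225, 0.1593]
orientation: [-3.141, 0.004, 2.941]
wrist_force: [0.7, 0.2, 0.3]
width: 0.0854
grip_force: 0.0
t: 14.05
ee_pos: [0.5301, 0.0225, 0.1577]
orientation: [3.141, 0.003, 2.413]
wrist_force: [0.1, -0.3, -0.0]
width: 0.0854
grip_force: 0.0
t: 14.45
ee_pos: [0.5301, 0.0225, 0.1576]
orientation: [3.14, 0.002, 1.889]
wrist_force: [-0.7, -0.1, 0.3]
width: 0.0513
grip_force: 0.0
t: 15.05
ee_pos: [0.5302, 0.0225, 0.1576]
orientation: [3.139, 0.001, 1.373]
wrist_force: [-0.7, 0.2, -0.3]
width: 0.0512
grip_force: 0.0
15.05 [0.53015675 0.02250008 0.15761929] [3.13887967e+00 9.68334759e-04 1.37284958e+00] 0.05116573725358259
red [267 177  22   8  85] [276.58823529 179.88235294]
[201, 194, 190, 192, 213, 211]
179 267 285 [0.5353 0.0498]
   [-0.01  -0.017  0.147] [0.005 0.002 0.005]
-> [0.528 0.022 0.14  1.37 ]
   [ 0.    -0.     0.533] [0. 0. 0.]
-> [0.528 0.022 0.076 1.37 ]
```

```bash
python3 - <<'E'
from h import *
import pickle
s=pickle.load(open("s_set.pkl","rb"));c=campose("wrist",s)
i=cv2.imread("pics/w_set.png").astype(int);m=((i[...,2]-i[...,1]>100)&(i[...,1]<80)).astype(np.uint8)
n,l,st,ce=cv2.connectedComponentsWithStats(m);k=1+st[1:,4].argmax();print("red",st[k],ce[k].round(1))
x,y,w,h,_=st[k];print(i[y-2:y+h+3:3,int(ce[k][0]),2].tolist())
U=np.array([.542,.0903]);X=np.array([np.cos(1.37),np.sin(1.37)]);Y=np.array([-X[1],X[0]])
f=lambda p:(((p[:2]-U)@X*1e3).round(1),((p[:2]-U)@Y*1e3).round(1))
for r in range(y+1,y+h,8):
    q=np.where(l[r]==k)[0];print(r,q.min(),q.max(),f(ray(c,((q.min()+q.max())/2,r),.096)))
# yellow front (mouth) and dial centre check
yl=((i[...,2]>150)&(i[...,1]>110)&(i[...,0]<90)).astype(np.uint8);n,l,st,ce=cv2.connectedComponentsWithStats(yl)
for k in np.argsort(-st[1:,4])[:4]+1:print("yel",st[k],ce[k].round(1))
E
```

```text
red [ 258  177   35   82 2606] [275.2 217.6]
[220, 189, 191, 201, 218, 201, 223, 222, 223, 221, 223, 221, 222, 222, 222, 222, 222, 220, 220, 222, 219, 220, 220, 220, 221, 219, 219, 220, 186]
178 261 289 (np.float64(-40.4), np.float64(-1.0))
186 259 291 (np.float64(-45.2), np.float64(-1.0))
194 259 292 (np.float64(-50.1), np.float64(-1.3))
202 259 291 (np.float64(-55.1), np.float64(-1.0))
210 259 291 (np.float64(-60.2), np.float64(-1.0))
218 259 291 (np.float64(-65.3), np.float64(-1.0))
226 259 291 (np.float64(-70.5), np.float64(-1.0))
234 259 291 (np.float64(-75.8), np.float64(-1.0))
242 259 290 (np.float64(-81.1), np.float64(-0.7))
250 259 290 (np.float64(-86.5), np.float64(-0.7))
258 261 288 (np.float64(-92.0), np.float64(-0.7))
yel [256 175  38  90 366] [274.1 235.7]
yel [353  36  17   6  48] [360.5  38.5]
yel [292 167   4   7  21] [293.3 170.4]
yel [256 167   3   6  16] [257.  169.5]
```

```bash
python3 -m jog '[{"offset":[-0.011,-0.017,0.2],"twist":[0,0,0.005],"jaw":0.2},{"offset":[-0.011,-0.017,0.4],"twist":[0,0,0.005],"jaw":0.2},{"offset":[-0.011,-0.017,0.6],"twist":[0,0,0.005],"jaw":0.2},{"offset":[-0.011,-0.017,0.67],"twist":[0,0,0.005],"jaw":0.2},{"offset":[-0.011,-0.017,0.67],"twist":[0,0,0.005],"jaw":0.2},{"offset":[-0.011,-0.017,0.67],"twist":[0,0,0.005],"jaw":-1},{"offset":[-0.011,-0.017,0.67],"twist":[0,0,0.005],"jaw":-1},{"offset":[-0.011,-0.017,0.67],"twist":[0,0,0.005],"jaw":-1},{"offset":[-0.011,-0.017,0.67],"twist":[0,0,0.005],"jaw":-1},{"offset":[-0.011,-0.017,0.67],"twist":[0,0,0.005],"jaw":-1}]' 40
```

```text
t: 16.1
ee_pos: [0.5294, 0.0214, 0.0786]
orientation: [3.136, 0.001, 1.368]
wrist_force: [0.9, 0.6, 6.4]
width: 0.0212
grip_force: 40.5
```

```bash
python3 -m jog '[{"offset":[0.06,-0.009,-0.004],"twist":[0,0,0],"jaw":-1},{"offset":[0.13,-0.009,-0.004],"twist":[0,0,0],"jaw":-1},{"offset":[0.2,-0.009,-0.004],"twist":[0,0,0],"jaw":-1},{"offset":[0.26,-0.009,-0.004],"twist":[0,0,0],"jaw":-1},{"offset":[0.32,-0.009,-0.004],"twist":[0,0,0],"jaw":-1},{"offset":[0.38,-0.009,-0.004],"twist":[0,0,0],"jaw":-1},{"offset":[0.44,-0.009,-0.004],"twist":[0,0,0],"jaw":-1},{"offset":[0.5,-0.009,-0.004],"twist":[0,0,0],"jaw":-1},{"offset":[0.5,-0.009,-0.004],"twist":[0,0,0],"jaw":-1}]'
python3 -m jog '[{"offset":[0.04,0,0],"twist":[0,0,0],"jaw":-1},{"offset":[0.08,0,0],"twist":[0,0,0],"jaw":-1},{"offset":[0.12,0,0],"twist":[0,0,0],"jaw":-1},{"offset":[0.15,0,0],"twist":[0,0,0],"jaw":-1},{"offset":[0.17,0,0],"twist":[0,0,0],"jaw":-1},{"offset":[0.17,0,0],"twist":[0,0,0],"jaw":-1}]'
```

```text
t: 17.0
ee_pos: [0.5402, 0.0815, 0.0786]
orientation: [3.137, 0.0, 1.369]
wrist_force: [0.7, 1.3, 6.1]
width: 0.0213
grip_force: 40.4
t: 17.6
ee_pos: [0.5443, 0.1008, 0.0786]
orientation: [3.137, 0.001, 1.369]
wrist_force: [0.5, -1.5, 6.6]
width: 0.0215
grip_force: 40.4
```

```bash
python3 -m jog '[{"offset":[0.01,0,0],"twist":[0,0,0],"jaw":-1},{"offset":[0.02,0,0],"twist":[0,0,0],"jaw":-1},{"offset":[0.02,0,0],"twist":[0,0,0],"jaw":-1}]'
python3 -m jog '[{"offset":[0.01,0,0],"twist":[0,0,0],"jaw":-1},{"offset":[0.015,0,0],"twist":[0,0,0],"jaw":-1},{"offset":[0.015,0,0],"twist":[0,0,0],"jaw":-1}]'
python3 -m jog '[{"offset":[0.01,0,0],"twist":[0,0,0],"jaw":-1},{"offset":[0.015,0,0],"twist":[0,0,0],"jaw":-1},{"offset":[0.015,0,0],"twist":[0,0,0],"jaw":-1}]'
```

```text
t: 17.9
ee_pos: [0.5447, 0.103, 0.0786]
orientation: [3.137, 0.001, 1.369]
wrist_force: [0.5, -3.1, 6.7]
width: 0.0212
grip_force: 40.5
t: 18.2
ee_pos: [0.545, 0.1046, 0.0786]
orientation: [3.137, 0.001, 1.369]
wrist_force: [0.4, -2.2, 6.9]
width: 0.021
grip_force: 40.5
t: 18.5
ee_pos: [0.5451, 0.1055, 0.0786]
orientation: [3.137, 0.003, 1.369]
wrist_force: [-0.3, -6.9, 8.8]
width: 0.0209
grip_force: 40.6
```

```bash
python3 -m jog '[{"offset":[0.01,0,0],"twist":[0,0,0],"jaw":-1},{"offset":[0.02,0,0],"twist":[0,0,0],"jaw":-1},{"offset":[0.02,0,0],"twist":[0,0,0],"jaw":-1}]'
```

```text
t: 18.8
ee_pos: [0.5452, 0.106, 0.0787]
orientation: [3.137, 0.006, 1.37]
wrist_force: [-1.1, -15.0, 10.8]
width: 0.0211
grip_force: 41.0
```

```bash
python3 -m jog '[{"offset":[-0.017,0,0],"twist":[0,0,0],"jaw":-1},{"offset":[-0.017,0,0],"twist":[0,0,0],"jaw":0},{"offset":[-0.017,0,0],"twist":[0,0,0],"jaw":0},{"offset":[-0.017,0,0],"twist":[0,0,0],"jaw":0},{"offset":[-0.017,0,0],"twist":[0,0,0],"jaw":0},{"offset":[-0.017,0,-0.2],"twist":[0,0,0],"jaw":0},{"offset":[-0.017,0,-0.5],"twist":[0,0,0],"jaw":0},{"offset":[-0.017,0,-0.8],"twist":[0,0,0],"jaw":0},{"offset":[-0.1,0,-0.9],"twist":[0,0,0],"jaw":0},{"offset":[-0.1,0,-0.9],"twist":[0,0,0],"jaw":0},{"offset":[-0.1,0,-0.9],"twist":[0,0,0],"jaw":0}]'
python3 - <<'E'
from h import *
s=env.read_state();i=cams.get_image("wrist");cv2.imwrite("pics/w_fin.png",i[:,:,::-1]);print(s['t'],s['ee_pos'])
c=campose("wrist",s);i=i[:,:,::-1].astype(int);m=((i[...,2]-i[...,1]>100)&(i[...,1]<80)).astype(np.uint8)
n,l,st,ce=cv2.connectedComponentsWithStats(m);k=1+st[1:,4].argmax();print("red",st[k],ce[k].round(1))
x,y,w,h,_=st[k]
U=np.array([.542,.0903]);X=np.array([np.cos(1.37),np.sin(1.37)]);Y=np.array([-X[1],X[0]])
f=lambda p:(((p[:2]-U)@X*1e3).round(1),((p[:2]-U)@Y*1e3).round(1))
for r in (y,y+10,y+h//2,y+h-5,y+h-1):
    q=np.where(l[r]==k)[0];print(r,q.min(),q.max(),f(ray(c,((q.min()+q.max())/2,r),.096)))
E
```

```text
t: 19.9
ee_pos: [0.5415, 0.0969, 0.1847]
orientation: [3.14, 0.001, 1.367]
wrist_force: [-0.3, 0.2, 0.1]
width: 0.0428
grip_force: 0.0
19.9 [0.5415021  0.09692695 0.18473739]
red [ 264  155   31   74 2064] [278.9 192.1]
155 270 288 (np.float64(44.0), np.float64(0.1))
165 264 294 (np.float64(37.4), np.float64(0.1))
192 264 293 (np.float64(19.0), np.float64(0.5))
224 265 292 (np.float64(-4.0), np.float64(0.5))
228 266 291 (np.float64(-6.9), np.float64(0.5))
```

View pics/w_fin.png

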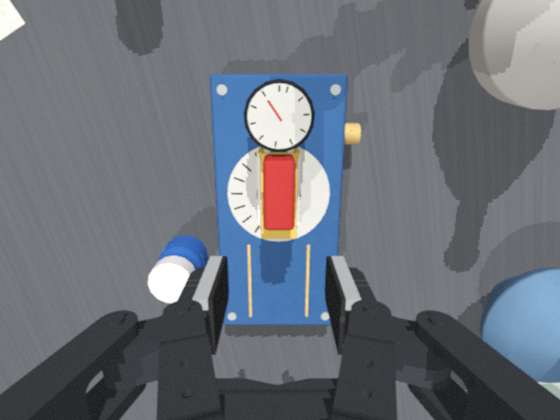

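The lock is straight over the knob, with the red grip from (264,155) to (295,229) just short of the gauge. It is hard against its stop (15 N) and the gripper is clear, so I'm handing in.

```bash
python3 -c "
from rig import env
print(env.job_done())"
```

```text
the job is handed in; nothing more can be done
None
```

I turned the knob into the green band, slid the lock over it until it stopped hard, backed the gripper clear and handed the job in at about 20 s; the hand-in returned no verdict.

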